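Cull the slumped cheese and lift the carrier

ROBOT

A 7-joint arm with a two-finger parallel gripper is mounted at the origin on the work surface. World frame = base frame: x ahead of the robot, y to its left, z up, the work surface at z = 0. Lengths are in m, angles in degrees, forces in N, time in s.
With the tool pointing down it reaches from about 0.35 to 0.9 m from the base axis. Payload 19.9 kg.
Tool frame: the origin (TCP) lies on the front face of the gripper's body, between the roots of the fingers; the fingertips stand 97 mm ahead of it and the grasp point (between the pads) lies 78 mm ahead of it; z points along the fingers, x is the direction in which the jaws open and shut, and the axes are right-handed (so a half turn about z gives the same grasp; the last joint's range is limited). The gripper opens to 94 mm and grips with 3 to 60 N. Pads are 16 mm wide; open, the fingers measure 119 mm over their backs; the gripper's body (75 mm by 177 mm) begins 78 mm behind the grasp point.
Start: joints at [-77.779, 23.915, -0.59, 92.452, 0.269, 63.638, -3.037], TCP at [0.158, 0.605, 0.303] pointing down, gripper open.
Joint ranges: [-161.28, 161.28], [-22.2, 115.67], [-73.04, 71.86], [3.21, 147.25], [-68.34, 248.33], [10.77, 114.83], [-161.83, 161.83]. Speed limits (degrees/s): [108.29, 108.29, 136.94, 136.94, 172.46, 172.46, 172.46].

INTERFACE

Orientations are given as a 3x3 rotation matrix whose columns are the frame's x, y, z axes.
In Python, from plant import bot gives the robot as it stands.
- The arm moves only by the tool carry_out, never from a script. Its argument "targets" is a list of rows, each an object of numbers: "dx", "dy", "dz": the shift along the tool's x, y, z as a fraction of full scale; "ax", "ay", "az": the turn, a rotation vector about the tool's x, y, z as a fraction of full scale; "gripper": the closure, from 0 (fully open) to 1 (shut). A call has 1 to 5 rows; each row is the pose to reach, as a shift and turn from the pose commanded when the call began, along the tool's axes at that moment; what a row does not reach only later rows make up. Full scale, the value 1, is 100 mm for a shift and pi/2 rad for a turn. A row lasts 1/8 s, in which the tool goes at most 62.5 mm and 10.7 degrees, less where a joint would pass 70% of its speed; a pose out of reach is approached as far as the arm can. A call with a number of a shift or a turn outside -1 to 1 is refused whole. A call with a gripper value outside its range is refused whole. The fingers move at their own pace and stop on an object; "newtons" is the grip in N (left out, the last holds). Time passes only in rows, so rows that repeat a pose let the fingers close. It gives the time, the measured TCP pose, the force and the opening at its end, in the units of the state.
- bot.read_state(): the state, without advancing time (a new reading comes with each control period).
- bot.get_image(name): name is "side" or "top"; returns a dict with "pixels" (480x640x3 uint8, red, green, blue), "fx", "fy", "cx", "cy" (pixels), "k1" (the pictures are not rectified: a ray, as slopes to the right and down, at radius r is drawn at 1 + k1 r^2 times it, then the intrinsics apply), "pose" (4x4, takes a point from camera to world coordinates). Camera axes: x right, y up, looking along -z (the intrinsics and any distortion apply to the point x, -y, -z); pixel columns grow to the right and rows downward; lengths in m; the calibration is good to about 2 mm. A picture is of the moment at which its call begins. There is no depth.
- bot.job_done(): hands the job in, once; it reports no verdict.
The state is a dict: "t": time; "qpos": joint angles; "dq": joint speeds; "joint_torque": joint torques, N m; "tool_pos": TCP position; "eef_rot": TCP orientation; "contact_force": force on the tool from outside, world axes, zero at the start; "moment": the same for the moment, N m; "opening": finger opening in m.
Only numpy, scipy, OpenCV 4.12 (cv2) and the standard library are available. Lean on these libraries where they do the work, as an engineer would, in place of code of your own. Each camera call takes 0.05 s, during which the arm holds its last target. There are 200 camera calls.

TASK

One of the four small cheeses on the white carrier has slumped into a flat, wide disc: take it off and put it in the blue bin, leaving the three good ones on their seats. Then take the carrier by its black handle, lift it with the three good cheeses aboard at least 10 cm above the wooden board, and finish while holding it there, still and level: do not put it down or let go. Leave the other things on the board undisturbed.

Things in the scene. Friction and masses are not known exactly. Their poses are not given: they have to be found in the camera images.
- carrier: loose carrier: a square white plate 210 x 210 x 8 mm standing flat on the wooden board, with four grey round seats (62 mm diameter, 2 mm high, tops 10 mm above the plate's underside) centred at x = +-70, y = +-70 mm, and an upright handle in the middle. There is no rim. Empty it weighs about 0.4 kg. Origin: centre of the plate's underside; z up; the grip bar runs along its y axis.
- handle: the carrier's handle, rigidly part of it: a black horizontal bar 20 mm thick (x), 90 mm long (y) and 22 mm tall (z), on a 16 mm steel post that rises from the plate's centre. Origin: centre of the bar, 85 mm above the carrier's underside; axes as the carrier's.
- slumped: the slumped cheese: same pale yellow, but a flat disc 64 mm in diameter and only 21 mm tall, about 80 g, lying on one of the four seats (any of them). Origin: centre of its underside, z up.
- cheese_a: one of the three good cheeses: a round pale-yellow wheel 54 mm in diameter and 38 mm tall with rounded edges, about 80 g, standing upright on one of the four seats. Origin: centre of its underside, z up.
- cheese_b: one of the three good cheeses: a round pale-yellow wheel 54 mm in diameter and 38 mm tall with rounded edges, about 80 g, standing upright on one of the four seats. Origin: centre of its underside, z up.
- cheese_c: one of the three good cheeses: a round pale-yellow wheel 54 mm in diameter and 38 mm tall with rounded edges, about 80 g, standing upright on one of the four seats. Origin: centre of its underside, z up.
- seat0 (a point): centre of the top face of one of the carrier's four round grey seats; it moves with the carrier.
- seat1 (a point): centre of the top face of one of the carrier's four round grey seats; it moves with the carrier.
- seat2 (a point): centre of the top face of one of the carrier's four round grey seats; it moves with the carrier.
- seat3 (a point): centre of the top face of one of the carrier's four round grey seats; it moves with the carrier.
- bin: fixed open blue bin, 170 x 170 mm outside, 50 mm tall, walls and floor 5 mm. Origin: centre of its underside; z up, x and y along its sides.
- board: fixed wooden ripening board of two planks side by side, 562 x 1100 mm (x, y) and 28 mm thick, lying on the table; its top, at height 28 mm, carries everything else. Origin: centre of its underside.
- big_wheel: big pale cheese, 150 mm in diameter, 60 mm tall, loose. Bystander, not part of the job. Origin: centre of its underside.
- jar: jar of coating, 60 mm in diameter, 80 mm tall, loose. Bystander, not part of the job. Origin: centre of its underside.
- mould: small white open cup (a cheese mould), 60 mm across the rim, 60 mm tall, loose. Bystander, not part of the job. Origin: centre of its underside.
Not all that is in view belongs to the job. What is shaped like the slumped but orange, purple or turquoise is not meant.

How it is judged:
By the outcome, as a careful person would: the job done as asked, in the order asked, and still so for the second after the job is handed in, while the arm keeps its last pose, push and grip.
It also fails if it takes over 51 s, if anything falls off the work surface, if the arm or the gripper's body presses on something with over 40 N, if the wrist force passes 120 N, or if a joint passes its speed limit or range.

## Working session

There is one attempt and no reset: what is moved stays moved. The work goes in short steps, Python scripts to look and compute and a tool call to move; the robot and the scene stay as the last step left them, time stands still between calls to the robot, and variables do not carry over. Pictures are saved under pics/ and viewed, about 8 in all and at most 12, crops included, and the job is handed in when it is done.

Besides the shell and the picture viewer there is one more tool, called after "Request:" by a JSON object that holds its "api" and its "payload". carry_out: Moves the arm, as the interface text tells. Shift numbers are shares of 100 mm and turn numbers shares of pi/2 rad, none past 1 either way. Its arguments: {"type":"object","properties":{"targets":{"type":"array","items":{"type":"object","properties":{"dx":{"type":"number","minimum":-1,"maximum":1},"dy":{"type":"number","minimum":-1,"maximum":1},"dz":{"type":"number","minimum":-1,"maximum":1},"ax":{"type":"number","minimum":-1,"maximum":1},"ay":{"type":"number","minimum":-1,"maximum":1},"az":{"type":"number","minimum":-1,"maximum":1},"gripper":{"type":"number"}}}},"newtons":{"type":"number"}},"required":["targets"]}

```bash
mkdir -p pics; cat > h.py <<'E'
import numpy as np, cv2, json
from plant import bot
def snap(name,fn):
    im=bot.get_image(name); np.save(f'pics/{fn}.npy',im,allow_pickle=True)
    cv2.imwrite(f'pics/{fn}.png',cv2.cvtColor(np.array(im['pixels'],np.uint8),cv2.COLOR_RGB2BGR)); return im
def load(fn): return np.load(f'pics/{fn}.npy',allow_pickle=True).item()
def KD(im): return np.array([[im['fx'],0,im['cx']],[0,im['fy'],im['cy']],[0,0,1]],float),np.array([im['k1'],0,0,0,0],float)
def pix2w(im,uv,z):
    K,D=KD(im);P=np.array(im['pose']);p=cv2.undistortPoints(np.array(uv,float).reshape(-1,1,2),K,D)[:,0]
    d=np.c_[p[:,0],-p[:,1],-np.ones(len(p))]@P[:3,:3].T;o=P[:3,3]
    return o+d*((z-o[2])/d[:,2])[:,None]
def w2pix(im,X):
    K,D=KD(im);P=np.array(im['pose']);c=(np.atleast_2d(X)-P[:3,3])@P[:3,:3]*[1,-1,-1]
    return cv2.projectPoints(c.reshape(-1,1,3),np.zeros(3),np.zeros(3),K,D)[0][:,0]
E
python3 - <<'E'
from h import *
for n in('top','side'):
    im=snap(n,n+'0');print(n,np.round(im['pose'],3).tolist(),im['fx'],im['k1'])
s=bot.read_state();print(s['t'],s['tool_pos'],np.round(s['eef_rot'],3).tolist(),s['opening'],s['contact_force'])
E
```

```text
top [[-0.021, 0.998, -0.06, 0.45], [-1.0, -0.022, -0.019, -0.072], [-0.02, 0.059, 0.998, 1.249], [0.0, 0.0, 0.0, 1.0]] 483.7954267201749 -0.09864091593371689
side [[0.947, 0.255, -0.194, 0.34], [-0.32, 0.735, -0.597, -0.712], [-0.01, 0.628, 0.778, 0.935], [0.0, 0.0, 0.0, 1.0]] 498.9270201175178 -0.1268093601425782
0.1 [0.1574483  0.60460317 0.30210457] [[0.252, 0.968, -0.0], [0.968, -0.252, -0.001], [-0.001, 0.0, -1.0]] 0.09372327182579908 [ 0.30954036 -0.08717794 -0.18925514]
```

View pics/top0.png

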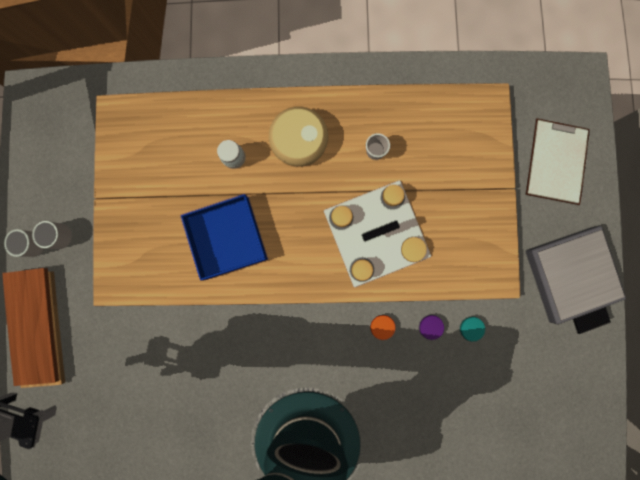

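View pics/side0.png

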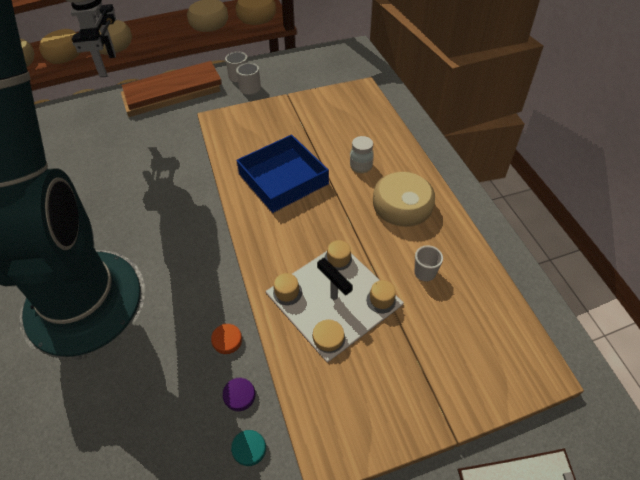

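The top view shows the carrier at about (378,233) and the bin at (224,237). There are four yellow discs at (342,216), (394,196), (362,270) and (414,249). Lookalikes are the orange disc (383,327), purple (432,327) and turquoise (472,328), plus the three tall cheeses. The widest and flattest is (414,249) in the top view, (328,335) in the side view. I'll check that in one crop.

```bash
python3 - <<'E'
import cv2,numpy as np
a=cv2.imread('pics/top0.png')[170:300,310:440]; b=cv2.imread('pics/side0.png')[230:365,255:415]
a=cv2.resize(a,None,fx=3,fy=3,interpolation=2); b=cv2.resize(b,None,fx=2.5,fy=2.5,interpolation=2)
o=np.zeros((390,800,3),np.uint8); o[:,:390]=a; o[:338,395:795]=b[:338,:400]; cv2.imwrite('pics/crop0.png',o)
E
```

```text
(no output)
```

View pics/crop0.png

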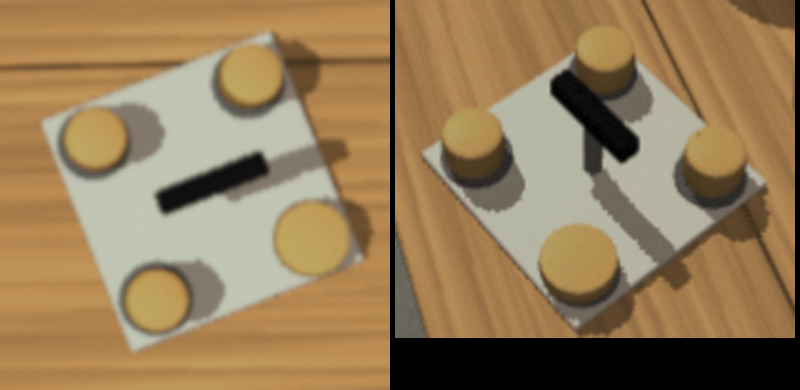

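The crop confirms it: the flat, wide disc is at crop (312,238), top pixel (414,249.3). The carrier corners are at crop (42,121), (271,32), (363,259) and (133,351).

```bash
python3 - <<'E'
from h import *
im=load('top0'); sd=load('side0')
C=lambda p:np.array(p,float)/3+[310-.33,170-.33]
S=lambda p:(np.array(p,float)-[395,0])/2.5+[255-.3,230-.3]
c=pix2w(im,C([(42,121),(271,32),(363,259),(133,351)]),.036)
print('corners',c[:,:2].round(4).tolist(),'edges',np.linalg.norm(c-np.roll(c,-1,0),axis=1).round(4),'ctr',c.mean(0).round(4))
cs=pix2w(sd,S([(423,153),(765,184),(577,328)]),.036);print('side corners',cs.round(4).tolist(), 'mid',((cs[0]+cs[1])/2).round(4))
h=pix2w(im,C([(158,204),(267,162)]),.124);print('bar ends',h.round(4).tolist(),h.mean(0).round(4))
print('slumped top',pix2w(im,C([(312,238)]),.059).round(4),'side',pix2w(sd,S([(577,256)]),.059).round(4))
print('bar side',pix2w(sd,S([(593,116)]),.113).round(4))
print('good',pix2w(im,C([(95,138),(250,76),(157,299)]),.076).round(4).tolist())
b=pix2w(im,[(181,214),(247,196),(267,260),(202,279)],.078);print('bin',b.round(3).tolist(),b.mean(0).round(4))
e=(c[0]-c[1])+(c[3]-c[2]);print('yaw of +y-ish edge',np.degrees(np.arctan2(e[1],e[0])))
E
```

```text
corners [[0.5972, -0.0563], [0.6686, -0.2513], [0.4753, -0.3225], [0.4029, -0.1281]] edges [0.2076 0.2059 0.2074 0.2071] ctr [ 0.536  -0.1896  0.036 ]
side corners [[0.4032, -0.1284, 0.036], [0.6661, -0.2517, 0.036], [0.4749, -0.3228, 0.036]] mid [ 0.5346 -0.1901  0.036 ]
bar ends [[0.5196, -0.1462, 0.124], [0.5505, -0.2319, 0.124]] [ 0.5351 -0.189   0.124 ]
slumped top [[ 0.493  -0.2762  0.059 ]] side [[ 0.4914 -0.2751  0.059 ]]
bar side [[ 0.5348 -0.1887  0.113 ]]
good [[0.5774, -0.0996, 0.076], [0.6254, -0.2271, 0.076], [0.4459, -0.1466, 0.076]]
bin [[0.591, 0.296, 0.078], [0.631, 0.131, 0.078], [0.473, 0.083, 0.078], [0.43, 0.244, 0.078]] [0.5313 0.1883 0.078 ]
yaw of +y-ish edge 110.26811532703665
```

```bash
cat > plan.py <<'E'
from h import *
from scipy.spatial.transform import Rotation as R
def plan(way,n):
    """way: (x,y,z,yaw of tool x in deg); prints one call per waypoint, tool-axis fractions at the call's start."""
    s=bot.read_state(); p=np.array(s['tool_pos']); M=R.from_matrix(s['eef_rot'])
    print('t',s['t'],'yaw',np.degrees(np.arctan2(*M.as_matrix()[[1,0],0])).round(2),p.round(4))
    for x,y,z,yaw in way:
        T=R.from_euler('z',yaw,degrees=True)*R.from_euler('x',180,degrees=True)
        d=(M.inv().apply(np.array([x,y,z])-p)/.1).round(3); a=((M.inv()*T).as_rotvec()/(np.pi/2)).round(3)
        print(dict(zip(('dx','dy','dz','ax','ay','az'),(float(v) for v in [*d,*a]))), 'OVER' if abs(d).max()>1 else '')
        p=p+M.apply(d*.1); M=M*R.from_rotvec(a*np.pi/2)
E
python3 - <<'E'
from plan import *
A=np.array([.1574,.6046,.302]);B=np.array([.48,.2,.27]);C=np.array([.4925,-.277,.25])
pts=[A+(B-A)*i/5 for i in range(1,6)]+[B+(C-B)*i/5 for i in range(1,6)]
plan([(*q,75.4-145.2*min(1,(i+1)/10)) for i,q in enumerate(pts)],2)
E
```

```text
t 0.1 yaw 75.4 [0.1574 0.6046 0.3021]
{'dx': -0.621, 'dy': 0.828, 'dz': 0.066, 'ax': 0.0, 'ay': 0.001, 'az': 0.161} 
{'dx': -0.393, 'dy': 0.957, 'dz': 0.064, 'ax': 0.0, 'ay': -0.0, 'az': 0.162} 
{'dx': -0.14, 'dy': 1.025, 'dz': 0.064, 'ax': -0.0, 'ay': -0.0, 'az': 0.161} OVER
{'dx': 0.121, 'dy': 1.028, 'dz': 0.064, 'ax': -0.0, 'ay': -0.0, 'az': 0.161} OVER
{'dx': 0.375, 'dy': 0.965, 'dz': 0.063, 'ax': -0.0, 'ay': -0.0, 'az': 0.162} 
{'dx': -0.022, 'dy': 0.954, 'dz': 0.04, 'ax': -0.0, 'ay': -0.0, 'az': 0.161} 
{'dx': 0.219, 'dy': 0.929, 'dz': 0.04, 'ax': -0.0, 'ay': -0.0, 'az': 0.161} 
{'dx': 0.443, 'dy': 0.845, 'dz': 0.039, 'ax': -0.0, 'ay': -0.0, 'az': 0.162} 
{'dx': 0.643, 'dy': 0.706, 'dz': 0.04, 'ax': -0.0, 'ay': 0.0, 'az': 0.161} 
{'dx': 0.798, 'dy': 0.523, 'dz': 0.04, 'ax': -0.0, 'ay': 0.0, 'az': 0.161}
```

Request:
{"api": "carry_out", "payload": {"targets": [{"dx": -0.31, "dy": 0.41, "dz": 0.03, "az": 0.08, "gripper": 0}, {"dx": -0.62, "dy": 0.83, "dz": 0.066, "az": 0.161, "gripper": 0}]}}

```text
invalid input at $.targets[0]: expected keys dx, dy, dz, ax, ay, az, gripper
```

Request:
{"api": "carry_out", "payload": {"targets": [{"dx": -0.2, "dy": 0.48, "dz": 0.03, "az": 0.08, "gripper": 0}, {"dx": -0.39, "dy": 0.96, "dz": 0.064, "az": 0.162, "gripper": 0}]}}

```text
invalid input at $.targets[0]: expected keys dx, dy, dz, ax, ay, az, gripper
```

Request:
{"api": "carry_out", "payload": {"targets": [{"dx": -0.07, "dy": 0.5, "dz": 0.03, "az": 0.08, "gripper": 0}, {"dx": -0.14, "dy": 1.0, "dz": 0.064, "az": 0.161, "gripper": 0}]}}

```text
invalid input at $.targets[0]: expected keys dx, dy, dz, ax, ay, az, gripper
```

Request:
{"api": "carry_out", "payload": {"targets": [{"dx": 0.06, "dy": 0.5, "dz": 0.03, "az": 0.08, "gripper": 0}, {"dx": 0.12, "dy": 1.0, "dz": 0.064, "az": 0.161, "gripper": 0}]}}

```text
invalid input at $.targets[0]: expected keys dx, dy, dz, ax, ay, az, gripper
```

Request:
{"api": "carry_out", "payload": {"targets": [{"dx": 0.19, "dy": 0.48, "dz": 0.03, "az": 0.08, "gripper": 0}, {"dx": 0.375, "dy": 0.965, "dz": 0.064, "az": 0.162, "gripper": 0}]}}

```text
invalid input at $.targets[0]: expected keys dx, dy, dz, ax, ay, az, gripper
```

Request:
{"api": "carry_out", "payload": {"targets": [{"dx": -0.01, "dy": 0.48, "dz": 0.02, "az": 0.08, "gripper": 0}, {"dx": -0.02, "dy": 0.955, "dz": 0.04, "az": 0.161, "gripper": 0}]}}

```text
invalid input at $.targets[0]: expected keys dx, dy, dz, ax, ay, az, gripper
```

Request:
{"api": "carry_out", "payload": {"targets": [{"dx": 0.11, "dy": 0.46, "dz": 0.02, "az": 0.08, "gripper": 0}, {"dx": 0.22, "dy": 0.93, "dz": 0.04, "az": 0.161, "gripper": 0}]}}

```text
invalid input at $.targets[0]: expected keys dx, dy, dz, ax, ay, az, gripper
```

All keys are needed. I'll start with one call to check the response.

Request:
{"api": "carry_out", "payload": {"targets": [{"dx": -0.31, "dy": 0.41, "dz": 0.03, "ax": 0, "ay": 0, "az": 0.08, "gripper": 0}, {"dx": -0.62, "dy": 0.83, "dz": 0.066, "ax": 0, "ay": 0, "az": 0.161, "gripper": 0}]}}

```text
t: 0.35
tool_pos: [0.2227, 0.5228, 0.2955]
eef_rot: [[0.489, 0.872, -0.0], [0.872, -0.489, -0.001], [-0.001, 0.0, -1.0]]
contact_force: [1.3, 1.0, -0.7]
opening: 0.0941
```

Request:
{"api": "carry_out", "payload": {"targets": [{"dx": -0.2, "dy": 0.48, "dz": 0.03, "ax": 0, "ay": 0, "az": 0.08, "gripper": 0}, {"dx": -0.39, "dy": 0.96, "dz": 0.064, "ax": 0, "ay": 0, "az": 0.162, "gripper": 0}]}}

```text
t: 0.6
tool_pos: [0.288, 0.4416, 0.2894]
eef_rot: [[0.694, 0.72, -0.0], [0.72, -0.694, -0.0], [-0.0, 0.0, -1.0]]
contact_force: [0.2, 0.2, -0.2]
opening: 0.0942
```

Request:
{"api": "carry_out", "payload": {"targets": [{"dx": -0.07, "dy": 0.5, "dz": 0.03, "ax": 0, "ay": 0, "az": 0.08, "gripper": 0}, {"dx": -0.14, "dy": 1.0, "dz": 0.064, "ax": 0, "ay": 0, "az": 0.161, "gripper": 0}]}}

```text
t: 0.85
tool_pos: [0.3506, 0.3625, 0.2831]
eef_rot: [[0.852, 0.524, -0.0], [0.524, -0.852, -0.0], [-0.0, 0.0, -1.0]]
contact_force: [0.3, 0.5, 0.2]
opening: 0.0942
```

Request:
{"api": "carry_out", "payload": {"targets": [{"dx": 0.06, "dy": 0.5, "dz": 0.03, "ax": 0, "ay": 0, "az": 0.08, "gripper": 0}, {"dx": 0.12, "dy": 1.0, "dz": 0.064, "ax": 0, "ay": 0, "az": 0.161, "gripper": 0}]}}

```text
t: 1.1
tool_pos: [0.4135, 0.2839, 0.2767]
eef_rot: [[0.956, 0.294, -0.0], [0.294, -0.956, -0.0], [-0.0, 0.0, -1.0]]
contact_force: [0.3, 0.4, -0.4]
opening: 0.0943
```

Request:
{"api": "carry_out", "payload": {"targets": [{"dx": 0.19, "dy": 0.48, "dz": 0.03, "ax": 0, "ay": 0, "az": 0.08, "gripper": 0}, {"dx": 0.375, "dy": 0.965, "dz": 0.064, "ax": 0, "ay": 0, "az": 0.162, "gripper": 0}]}}

```text
t: 1.35
tool_pos: [0.4781, 0.203, 0.2704]
eef_rot: [[0.999, 0.044, 0.0], [0.044, -0.999, 0.0], [0.0, -0.0, -1.0]]
contact_force: [0.4, 0.8, 0.7]
opening: 0.0943
```

Request:
{"api": "carry_out", "payload": {"targets": [{"dx": -0.01, "dy": 0.48, "dz": 0.02, "ax": 0, "ay": 0, "az": 0.08, "gripper": 0}, {"dx": -0.02, "dy": 0.955, "dz": 0.04, "ax": 0, "ay": 0, "az": 0.161, "gripper": 0}]}}

```text
t: 1.6
tool_pos: [0.4799, 0.1073, 0.2661]
eef_rot: [[0.978, -0.207, -0.0], [-0.207, -0.978, -0.0], [-0.0, 0.001, -1.0]]
contact_force: [0.6, 0.7, 1.3]
opening: 0.0939
```

Request:
{"api": "carry_out", "payload": {"targets": [{"dx": 0.11, "dy": 0.46, "dz": 0.02, "ax": 0, "ay": 0, "az": 0.08, "gripper": 0}, {"dx": 0.22, "dy": 0.93, "dz": 0.04, "ax": 0, "ay": 0, "az": 0.161, "gripper": 0}]}}

```text
t: 1.85
tool_pos: [0.4823, 0.012, 0.2624]
eef_rot: [[0.895, -0.445, -0.0], [-0.445, -0.895, 0.0], [-0.0, -0.0, -1.0]]
contact_force: [0.7, 1.2, -0.2]
opening: 0.0937
```

Tracking is excellent. Next I finish the approach.

Request:
{"api": "carry_out", "payload": {"targets": [{"dx": 0.22, "dy": 0.42, "dz": 0.02, "ax": 0, "ay": 0, "az": 0.08, "gripper": 0}, {"dx": 0.443, "dy": 0.845, "dz": 0.04, "ax": 0, "ay": 0, "az": 0.162, "gripper": 0}]}}

```text
t: 2.1
tool_pos: [0.4848, -0.0834, 0.2584]
eef_rot: [[0.755, -0.656, 0.0], [-0.656, -0.755, 0.0], [-0.0, -0.0, -1.0]]
contact_force: [1.2, 0.4, -0.3]
opening: 0.0942
```

Request:
{"api": "carry_out", "payload": {"targets": [{"dx": 0.32, "dy": 0.35, "dz": 0.02, "ax": 0, "ay": 0, "az": 0.08, "gripper": 0}, {"dx": 0.643, "dy": 0.706, "dz": 0.04, "ax": 0, "ay": 0, "az": 0.161, "gripper": 0}]}}

```text
t: 2.35
tool_pos: [0.4874, -0.1788, 0.2544]
eef_rot: [[0.566, -0.824, 0.0], [-0.824, -0.566, 0.0], [-0.0, -0.0, -1.0]]
contact_force: [0.7, 0.1, 0.2]
opening: 0.0941
```

Request:
{"api": "carry_out", "payload": {"targets": [{"dx": 0.4, "dy": 0.26, "dz": 0.02, "ax": 0, "ay": 0, "az": 0.08, "gripper": 0}, {"dx": 0.798, "dy": 0.523, "dz": 0.04, "ax": 0, "ay": 0, "az": 0.161, "gripper": 0}, {"dx": 0.798, "dy": 0.523, "dz": 0.04, "ax": 0, "ay": 0, "az": 0.161, "gripper": 0}]}}

```text
t: 2.72
tool_pos: [0.489, -0.2761, 0.2502]
eef_rot: [[0.34, -0.94, -0.001], [-0.94, -0.34, -0.002], [0.001, 0.002, -1.0]]
contact_force: [-1.0, 0.5, -0.5]
opening: 0.094
```

```bash
python3 - <<'E'
from plan import *
im=snap('side','side1'); snap('top','top1')
print(bot.read_state()['qpos'])
a=im['pixels'][200:400,220:440]; cv2.imwrite('pics/c1.png',cv2.resize(np.array(a)[:,:,::-1],None,fx=2.7,fy=2.7))
plan([(.4925,-.277,.160,-69.8),(.4925,-.277,.137,-69.8)],2)
E
```

```text
[-10.39647279  27.09657554  47.1552638  105.9024326  -23.37643225
  57.23188029 -23.15120877]
t 2.825 yaw -69.77 [ 0.4899 -0.2728  0.2501]
{'dx': 0.049, 'dy': -0.011, 'dz': 0.901, 'ax': 0.0, 'ay': 0.0, 'az': 0.0} 
{'dx': 0.0, 'dy': 0.0, 'dz': 0.23, 'ax': 0.0, 'ay': 0.0, 'az': 0.0}
```

View pics/c1.png

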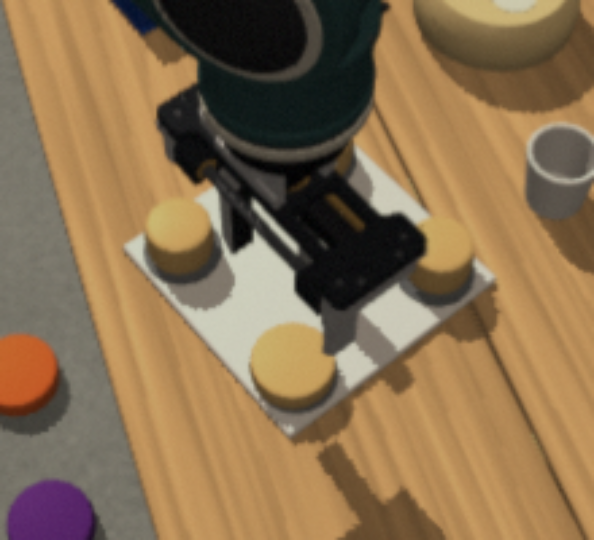

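The side view shows the jaws open over the carrier, lined up along its edge towards the slumped disc at crop (293,365). The gripper body is clear of the handle and the good cheeses. I'll descend in stages.

Request:
{"api": "carry_out", "payload": {"targets": [{"dx": 0.03, "dy": -0.01, "dz": 0.45, "ax": 0, "ay": 0, "az": 0, "gripper": 0}, {"dx": 0.05, "dy": -0.01, "dz": 0.8, "ax": 0, "ay": 0, "az": 0, "gripper": 0}, {"dx": 0.05, "dy": -0.01, "dz": 0.8, "ax": 0, "ay": 0, "az": 0, "gripper": 0}, {"dx": 0.05, "dy": -0.01, "dz": 0.8, "ax": 0, "ay": 0, "az": 0, "gripper": 0}]}}

```text
t: 3.32
tool_pos: [0.4933, -0.2768, 0.1718]
eef_rot: [[0.347, -0.938, 0.001], [-0.938, -0.347, -0.0], [0.001, -0.001, -1.0]]
contact_force: [0.5, 0.0, 0.6]
opening: 0.0938
```

```bash
python3 - <<'E'
from plan import *
im=snap('side','side2')
a=im['pixels'][240:370,240:420]; cv2.imwrite('pics/c2.png',cv2.resize(np.array(a)[:,:,::-1],None,fx=4,fy=4))
plan([(.4925,-.277,.137,-69.8)],2); print(bot.read_state()['contact_force'])
E
```

```text
t 3.375 yaw -69.72 [ 0.4934 -0.277   0.172 ]
{'dx': -0.004, 'dy': 0.009, 'dz': 0.35, 'ax': -0.001, 'ay': -0.001, 'az': 0.001} 
[-0.65240419  0.04579676 -0.55802072]
```

View pics/c2.png

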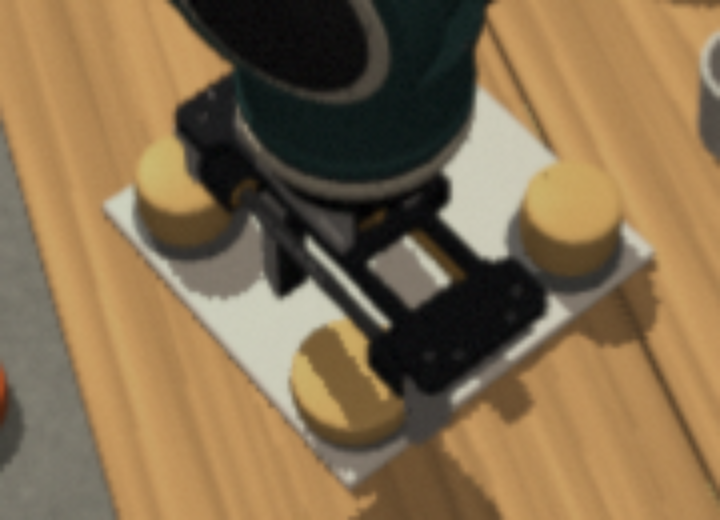

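The side view shows the disc at crop (348,382) between the two fingers. I'll descend and grip gently.

Request:
{"api": "carry_out", "payload": {"newtons": 15, "targets": [{"dx": 0, "dy": 0.01, "dz": 0.18, "ax": 0, "ay": 0, "az": 0, "gripper": 0}, {"dx": 0, "dy": 0.01, "dz": 0.345, "ax": 0, "ay": 0, "az": 0, "gripper": 0}, {"dx": 0, "dy": 0.01, "dz": 0.345, "ax": 0, "ay": 0, "az": 0, "gripper": 0}]}}

```text
t: 3.75
tool_pos: [0.4914, -0.2774, 0.1348]
eef_rot: [[0.346, -0.938, -0.002], [-0.938, -0.346, 0.0], [-0.001, 0.001, -1.0]]
contact_force: [-0.0, -0.2, 1.1]
opening: 0.0941
```

Request:
{"api": "carry_out", "payload": {"newtons": 15, "targets": [{"dx": 0, "dy": 0, "dz": 0, "ax": 0, "ay": 0, "az": 0, "gripper": 0.2}, {"dx": 0, "dy": 0, "dz": 0, "ax": 0, "ay": 0, "az": 0, "gripper": 0.3}, {"dx": 0, "dy": 0, "dz": 0, "ax": 0, "ay": 0, "az": 0, "gripper": 0.45}, {"dx": 0, "dy": 0, "dz": 0, "ax": 0, "ay": 0, "az": 0, "gripper": 0.6}, {"dx": 0, "dy": 0, "dz": 0, "ax": 0, "ay": 0, "az": 0, "gripper": 0.6}]}}

```text
t: 4.38
tool_pos: [0.4919, -0.2775, 0.1362]
eef_rot: [[0.346, -0.938, 0.0], [-0.938, -0.346, -0.0], [0.0, -0.0, -1.0]]
contact_force: [-0.6, 1.3, 3.4]
opening: 0.0624
```

Request:
{"api": "carry_out", "payload": {"targets": [{"dx": 0, "dy": 0, "dz": -0.03, "ax": 0, "ay": 0, "az": 0, "gripper": 0.6}, {"dx": 0, "dy": 0, "dz": -0.08, "ax": 0, "ay": 0, "az": 0, "gripper": 0.6}, {"dx": 0, "dy": 0, "dz": -0.15, "ax": 0, "ay": 0, "az": 0, "gripper": 0.6}, {"dx": 0, "dy": 0, "dz": -0.15, "ax": 0, "ay": 0, "az": 0, "gripper": 0.6}]}}

```text
t: 4.88
tool_pos: [0.492, -0.2776, 0.1516]
eef_rot: [[0.346, -0.938, 0.001], [-0.938, -0.346, -0.0], [0.001, -0.001, -1.0]]
contact_force: [-0.4, 0.5, 0.1]
opening: 0.0628
```

```bash
python3 - <<'E'
from plan import *
im=snap('side','side3')
a=im['pixels'][240:370,240:420]; cv2.imwrite('pics/c3.png',cv2.resize(np.array(a)[:,:,::-1],None,fx=4,fy=4))
print(bot.read_state()['contact_force'],bot.read_state()['opening'])
E
```

```text
[-0.40028852 -0.21252965 -1.76956912] 0.0626404072911823
```

View pics/c3.png

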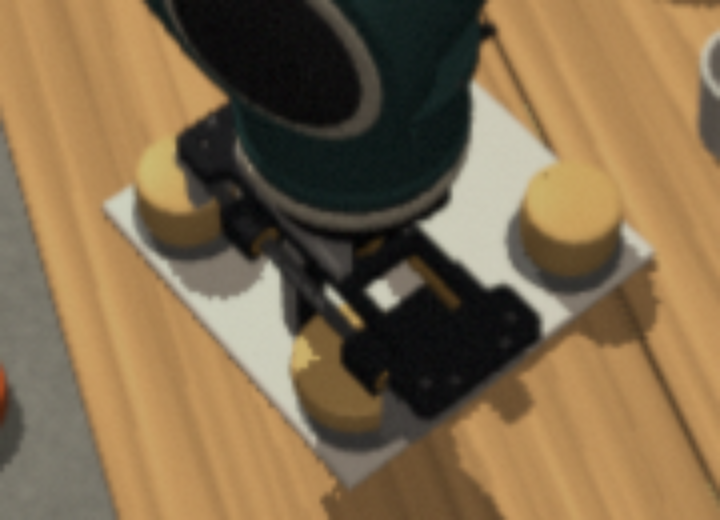

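The disc is lifted and the carrier corners, crop (105,205) and (653,255), have not moved. I'll carry it to the bin.

Request:
{"api": "carry_out", "payload": {"targets": [{"dx": 0, "dy": 0, "dz": -0.3, "ax": 0, "ay": 0, "az": 0, "gripper": 0.6}, {"dx": 0, "dy": 0, "dz": -0.65, "ax": 0, "ay": 0, "az": 0, "gripper": 0.6}, {"dx": 0, "dy": 0, "dz": -0.95, "ax": 0, "ay": 0, "az": 0, "gripper": 0.6}, {"dx": 0, "dy": 0, "dz": -0.95, "ax": 0, "ay": 0, "az": 0, "gripper": 0.6}]}}

```text
t: 5.42
tool_pos: [0.4924, -0.2778, 0.2476]
eef_rot: [[0.346, -0.938, 0.003], [-0.938, -0.346, -0.001], [0.002, -0.002, -1.0]]
contact_force: [-0.1, 0.0, -0.7]
opening: 0.0627
```

```bash
python3 - <<'E'
from plan import *
s=bot.read_state();A=np.array(s['tool_pos']);B=np.array([.5313,.1883,.235])
plan([(*(A+(B-A)*i/5),-69.8-6.6*i/5) for i in range(1,6)],2)
print(s['qpos'].round(0),s['opening'])
E
```

```text
t 5.425 yaw -69.76 [ 0.4924 -0.2778  0.2476]
{'dx': -0.848, 'dy': -0.396, 'dz': 0.025, 'ax': -0.002, 'ay': -0.001, 'az': 0.015} 
{'dx': -0.857, 'dy': -0.375, 'dz': 0.025, 'ax': 0.0, 'ay': -0.0, 'az': 0.015} 
{'dx': -0.865, 'dy': -0.355, 'dz': 0.024, 'ax': 0.0, 'ay': -0.0, 'az': 0.014} 
{'dx': -0.873, 'dy': -0.337, 'dz': 0.025, 'ax': 0.0, 'ay': -0.0, 'az': 0.015} 
{'dx': -0.881, 'dy': -0.315, 'dz': 0.025, 'ax': 0.0, 'ay': -0.0, 'az': 0.015} 
[-10.  28.  47. 105. -24.  57. -22.] 0.06273325610104628
```

Request:
{"api": "carry_out", "payload": {"targets": [{"dx": -0.25, "dy": -0.12, "dz": 0.01, "ax": 0, "ay": 0, "az": 0.005, "gripper": 0.6}, {"dx": -0.55, "dy": -0.26, "dz": 0.02, "ax": 0, "ay": 0, "az": 0.01, "gripper": 0.6}, {"dx": -0.85, "dy": -0.4, "dz": 0.025, "ax": 0, "ay": 0, "az": 0.015, "gripper": 0.6}]}}

```text
t: 5.8
tool_pos: [0.4996, -0.1827, 0.2425]
eef_rot: [[0.323, -0.946, -0.001], [-0.946, -0.323, 0.0], [-0.0, 0.001, -1.0]]
contact_force: [0.2, -0.3, -1.2]
opening: 0.0625
```

Request:
{"api": "carry_out", "payload": {"targets": [{"dx": -0.29, "dy": -0.13, "dz": 0.01, "ax": 0, "ay": 0, "az": 0.005, "gripper": 0.6}, {"dx": -0.57, "dy": -0.25, "dz": 0.02, "ax": 0, "ay": 0, "az": 0.01, "gripper": 0.6}, {"dx": -0.86, "dy": -0.375, "dz": 0.025, "ax": 0, "ay": 0, "az": 0.015, "gripper": 0.6}]}}

```text
t: 6.18
tool_pos: [0.5072, -0.0892, 0.24]
eef_rot: [[0.301, -0.954, -0.001], [-0.954, -0.301, -0.0], [-0.0, 0.001, -1.0]]
contact_force: [-0.9, 0.5, -0.4]
opening: 0.0627
```

Request:
{"api": "carry_out", "payload": {"targets": [{"dx": -0.29, "dy": -0.12, "dz": 0.01, "ax": 0, "ay": 0, "az": 0.005, "gripper": 0.6}, {"dx": -0.57, "dy": -0.24, "dz": 0.02, "ax": 0, "ay": 0, "az": 0.01, "gripper": 0.6}, {"dx": -0.865, "dy": -0.355, "dz": 0.025, "ax": 0, "ay": 0, "az": 0.015, "gripper": 0.6}]}}

```text
t: 6.55
tool_pos: [0.515, 0.0038, 0.2375]
eef_rot: [[0.278, -0.96, -0.001], [-0.96, -0.278, -0.0], [0.0, 0.001, -1.0]]
contact_force: [0.1, 0.8, -1.4]
opening: 0.0624
```

Request:
{"api": "carry_out", "payload": {"targets": [{"dx": -0.29, "dy": -0.11, "dz": 0.01, "ax": 0, "ay": 0, "az": 0.005, "gripper": 0.6}, {"dx": -0.58, "dy": -0.22, "dz": 0.02, "ax": 0, "ay": 0, "az": 0.01, "gripper": 0.6}, {"dx": -0.87, "dy": -0.335, "dz": 0.025, "ax": 0, "ay": 0, "az": 0.015, "gripper": 0.6}]}}

```text
t: 6.92
tool_pos: [0.5229, 0.0967, 0.235]
eef_rot: [[0.256, -0.967, -0.001], [-0.967, -0.256, -0.0], [0.0, 0.001, -1.0]]
contact_force: [0.7, -1.2, -1.9]
opening: 0.0626
```

Request:
{"api": "carry_out", "payload": {"targets": [{"dx": -0.3, "dy": -0.1, "dz": 0.01, "ax": 0, "ay": 0, "az": 0.005, "gripper": 0.6}, {"dx": -0.6, "dy": -0.21, "dz": 0.02, "ax": 0, "ay": 0, "az": 0.01, "gripper": 0.6}, {"dx": -0.88, "dy": -0.315, "dz": 0.025, "ax": 0, "ay": 0, "az": 0.015, "gripper": 0.6}, {"dx": -0.88, "dy": -0.315, "dz": 0.025, "ax": 0, "ay": 0, "az": 0.015, "gripper": 0.6}]}}

```text
t: 7.42
tool_pos: [0.5307, 0.1909, 0.2321]
eef_rot: [[0.236, -0.972, -0.001], [-0.972, -0.236, -0.001], [0.0, 0.001, -1.0]]
contact_force: [-0.2, 0.1, -1.1]
opening: 0.0625
```

```bash
python3 - <<'E'
from plan import *
im=snap('side','side4')
a=im['pixels'][90:290,190:440]; cv2.imwrite('pics/c4.png',cv2.resize(np.array(a)[:,:,::-1],None,fx=2.5,fy=2.5))
plan([(.5313,.1883,.137,-76.4)],2)
print(bot.read_state()['opening'],bot.read_state()['qpos'].round(0))
E
```

```text
t 7.475 yaw -76.43 [0.5308 0.1893 0.2324]
{'dx': 0.01, 'dy': -0.004, 'dz': 0.954, 'ax': 0.001, 'ay': -0.0, 'az': -0.0} 
0.06256945710558608 [-57.  28.  45. 106. -24.  55. -78.]
```

View pics/c4.png

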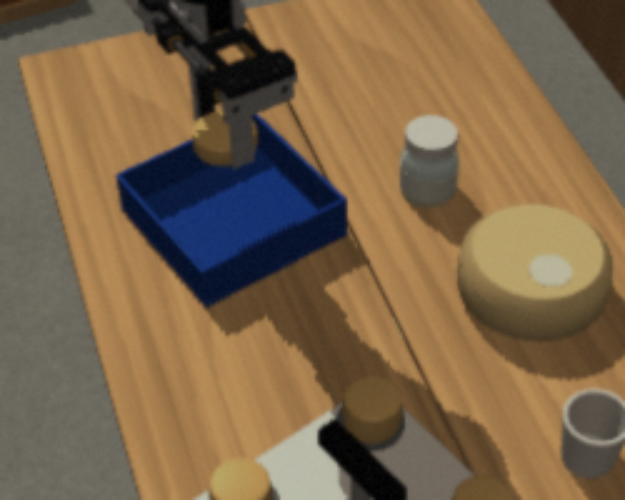

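The side view shows the disc in the jaws at crop (225,140), which at its height lies over the bin. I'll lower it and release.

Request:
{"api": "carry_out", "payload": {"targets": [{"dx": 0, "dy": 0, "dz": 0.3, "ax": 0, "ay": 0, "az": 0, "gripper": 0.6}, {"dx": 0, "dy": 0, "dz": 0.6, "ax": 0, "ay": 0, "az": 0, "gripper": 0.6}, {"dx": 0, "dy": 0, "dz": 0.82, "ax": 0, "ay": 0, "az": 0, "gripper": 0.6}, {"dx": 0, "dy": 0, "dz": 0.94, "ax": 0, "ay": 0, "az": 0, "gripper": 0.6}, {"dx": 0, "dy": 0, "dz": 0.94, "ax": 0, "ay": 0, "az": 0, "gripper": 0.6}]}}

```text
t: 8.1
tool_pos: [0.5311, 0.188, 0.1391]
eef_rot: [[0.232, -0.973, -0.001], [-0.973, -0.232, -0.001], [0.001, 0.001, -1.0]]
contact_force: [-0.5, -0.0, -0.7]
opening: 0.0622
```

Request:
{"api": "carry_out", "payload": {"targets": [{"dx": 0, "dy": 0, "dz": 0, "ax": 0, "ay": 0, "az": 0, "gripper": 0.1}, {"dx": 0, "dy": 0, "dz": 0, "ax": 0, "ay": 0, "az": 0, "gripper": 0.1}, {"dx": 0, "dy": 0, "dz": 0, "ax": 0, "ay": 0, "az": 0, "gripper": 0.1}, {"dx": 0, "dy": 0, "dz": 0, "ax": 0, "ay": 0, "az": 0, "gripper": 0.1}]}}

```text
t: 8.6
tool_pos: [0.5313, 0.1889, 0.1397]
eef_rot: [[0.233, -0.972, 0.0], [-0.972, -0.233, 0.0], [-0.0, -0.0, -1.0]]
contact_force: [-0.8, -0.0, 1.3]
opening: 0.0848
```

Request:
{"api": "carry_out", "payload": {"targets": [{"dx": 0, "dy": 0, "dz": -0.3, "ax": 0, "ay": 0, "az": 0, "gripper": 0.1}, {"dx": 0, "dy": 0, "dz": -0.7, "ax": 0, "ay": 0, "az": 0, "gripper": 0.1}, {"dx": 0, "dy": 0, "dz": -1, "ax": 0, "ay": 0, "az": 0, "gripper": 0.1}, {"dx": 0, "dy": 0, "dz": -1, "ax": 0, "ay": 0, "az": 0, "gripper": 0.1}]}}

```text
t: 9.1
tool_pos: [0.5319, 0.189, 0.2414]
eef_rot: [[0.233, -0.972, 0.003], [-0.972, -0.233, 0.002], [-0.001, -0.003, -1.0]]
contact_force: [0.0, -0.2, -0.8]
opening: 0.0848
```

```bash
python3 - <<'E'
from plan import *
im=snap('side','side5')
a=im['pixels'][100:360,190:440]; cv2.imwrite('pics/c5.png',cv2.resize(np.array(a)[:,:,::-1],None,fx=2.3,fy=2.3))
s=bot.read_state();A=np.array(s['tool_pos']);B=np.array([.5352,-.1893,.27]);n=5
plan([(*(A+(B-A)*i/n),-76.4+96.6*i/n) for i in range(1,n+1)],2)
print(s['opening'])
E
```

```text
t 9.15 yaw -76.5 [0.5314 0.189  0.24  ]
{'dx': 0.737, 'dy': 0.169, 'dz': -0.061, 'ax': -0.001, 'ay': 0.0, 'az': -0.216} 
{'dx': 0.639, 'dy': 0.405, 'dz': -0.06, 'ax': 0.0, 'ay': 0.0, 'az': -0.214} 
{'dx': 0.47, 'dy': 0.594, 'dz': -0.06, 'ax': -0.0, 'ay': 0.0, 'az': -0.215} 
{'dx': 0.247, 'dy': 0.715, 'dz': -0.06, 'ax': -0.0, 'ay': 0.0, 'az': -0.215} 
{'dx': -0.004, 'dy': 0.756, 'dz': -0.06, 'ax': -0.0, 'ay': 0.0, 'az': -0.214} 
0.08480026412195976
```

View pics/c5.png

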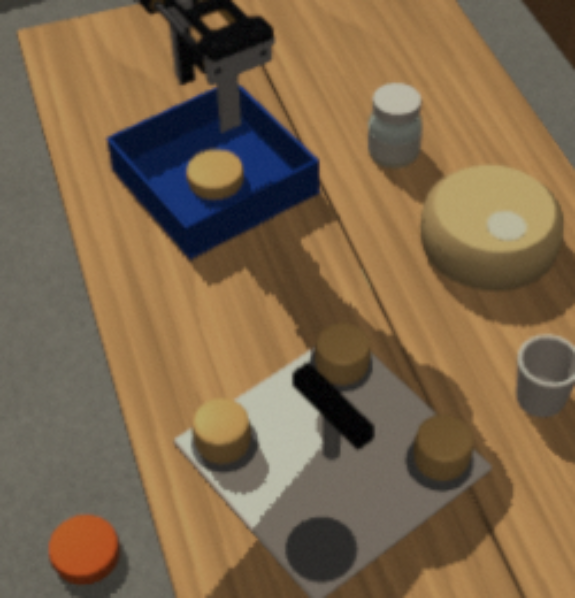

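The side view shows the slumped disc flat in the bin at crop (215,173). Its seat is empty at (321,548), the three good cheeses are seated and the bystanders are in place. Next I go to the handle, aiming about 9 mm towards the loaded side so the load hangs balanced.

Request:
{"api": "carry_out", "payload": {"targets": [{"dx": 0.37, "dy": 0.08, "dz": -0.03, "ax": 0, "ay": 0, "az": -0.108, "gripper": 0.1}, {"dx": 0.737, "dy": 0.17, "dz": -0.06, "ax": 0, "ay": 0, "az": -0.216, "gripper": 0.1}]}}

```text
t: 9.4
tool_pos: [0.5314, 0.1125, 0.2445]
eef_rot: [[0.549, -0.836, -0.001], [-0.836, -0.549, -0.001], [0.0, 0.002, -1.0]]
contact_force: [0.1, -0.0, -0.9]
opening: 0.0845
```

Request:
{"api": "carry_out", "payload": {"targets": [{"dx": 0.32, "dy": 0.2, "dz": -0.03, "ax": 0, "ay": 0, "az": -0.107, "gripper": 0.1}, {"dx": 0.64, "dy": 0.405, "dz": -0.06, "ax": 0, "ay": 0, "az": -0.214, "gripper": 0.1}]}}

```text
t: 9.65
tool_pos: [0.5322, 0.0363, 0.2506]
eef_rot: [[0.793, -0.609, -0.001], [-0.609, -0.793, -0.0], [-0.001, 0.001, -1.0]]
contact_force: [1.2, 0.3, -0.5]
opening: 0.0843
```

Request:
{"api": "carry_out", "payload": {"targets": [{"dx": 0.24, "dy": 0.3, "dz": -0.03, "ax": 0, "ay": 0, "az": -0.107, "gripper": 0.1}, {"dx": 0.47, "dy": 0.595, "dz": -0.06, "ax": 0, "ay": 0, "az": -0.215, "gripper": 0.1}]}}

```text
t: 9.9
tool_pos: [0.5329, -0.0396, 0.2566]
eef_rot: [[0.95, -0.311, -0.001], [-0.311, -0.95, -0.0], [-0.001, 0.001, -1.0]]
contact_force: [0.3, 0.3, 0.5]
opening: 0.0846
```

Request:
{"api": "carry_out", "payload": {"targets": [{"dx": 0.12, "dy": 0.36, "dz": -0.03, "ax": 0, "ay": 0, "az": -0.107, "gripper": 0.1}, {"dx": 0.247, "dy": 0.715, "dz": -0.06, "ax": 0, "ay": 0, "az": -0.215, "gripper": 0.1}]}}

```text
t: 10.15
tool_pos: [0.5336, -0.1151, 0.2626]
eef_rot: [[1.0, 0.021, -0.001], [0.021, -1.0, 0.0], [-0.001, -0.0, -1.0]]
contact_force: [-0.4, 0.1, -0.3]
opening: 0.0849
```

Request:
{"api": "carry_out", "payload": {"targets": [{"dx": 0, "dy": 0.34, "dz": -0.03, "ax": 0, "ay": 0, "az": -0.107, "gripper": 0.1}, {"dx": 0, "dy": 0.67, "dz": -0.06, "ax": 0, "ay": 0, "az": -0.214, "gripper": 0.1}, {"dx": 0, "dy": 0.67, "dz": -0.06, "ax": 0, "ay": 0, "az": -0.214, "gripper": 0.1}, {"dx": 0, "dy": 0.67, "dz": -0.06, "ax": 0, "ay": 0, "az": -0.214, "gripper": 0.1}]}}

```text
t: 10.65
tool_pos: [0.5349, -0.1804, 0.2686]
eef_rot: [[0.94, 0.343, -0.001], [0.343, -0.94, 0.001], [-0.001, -0.001, -1.0]]
contact_force: [-0.1, 0.2, -0.1]
opening: 0.0846
```

```bash
python3 - <<'E'
from plan import *
im=snap('side','side6')
a=im['pixels'][220:370,240:420]; cv2.imwrite('pics/c6.png',cv2.resize(np.array(a)[:,:,::-1],None,fx=3.6,fy=3.6))
plan([(.5322,-.1811,.191,20.2)],2)
print(bot.read_state()['qpos'].round(0))
E
```

```text
t 10.7 yaw 20.09 [ 0.5351 -0.18    0.2688]
{'dx': -0.03, 'dy': 0.001, 'dz': 0.778, 'ax': -0.001, 'ay': 0.001, 'az': -0.001} 
[ -9.  22.  30. 104. -13.  58.  47.]
```

View pics/c6.png

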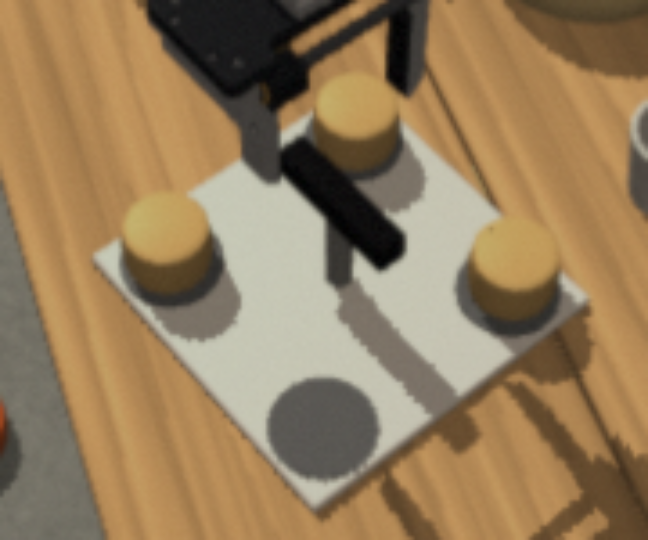

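The side view shows the open jaws straddling the bar (crop (345,205)) along the carrier's x axis. The cheeses are seated, and no collision is ahead. I'll descend and grip.

Request:
{"api": "carry_out", "payload": {"targets": [{"dx": -0.03, "dy": 0, "dz": 0.35, "ax": 0, "ay": 0, "az": 0, "gripper": 0.2}, {"dx": -0.03, "dy": 0, "dz": 0.65, "ax": 0, "ay": 0, "az": 0, "gripper": 0.3}, {"dx": -0.03, "dy": 0, "dz": 0.775, "ax": 0, "ay": 0, "az": 0, "gripper": 0.4}, {"dx": -0.03, "dy": 0, "dz": 0.775, "ax": 0, "ay": 0, "az": 0, "gripper": 0.5}, {"dx": -0.03, "dy": 0, "dz": 0.775, "ax": 0, "ay": 0, "az": 0, "gripper": 0.6}]}}

```text
t: 11.32
tool_pos: [0.5328, -0.182, 0.193]
eef_rot: [[0.939, 0.344, 0.001], [0.344, -0.939, -0.0], [0.001, 0.001, -1.0]]
contact_force: [0.1, -1.0, 0.1]
opening: 0.0407
```

Request:
{"api": "carry_out", "payload": {"newtons": 10, "targets": [{"dx": 0, "dy": 0, "dz": 0, "ax": 0, "ay": 0, "az": 0, "gripper": 0.65}, {"dx": 0, "dy": 0, "dz": 0, "ax": 0, "ay": 0, "az": 0, "gripper": 0.7}, {"dx": 0, "dy": 0, "dz": 0, "ax": 0, "ay": 0, "az": 0, "gripper": 0.75}, {"dx": 0, "dy": 0, "dz": 0, "ax": 0, "ay": 0, "az": 0, "gripper": 0.8}, {"dx": 0, "dy": 0, "dz": 0, "ax": 0, "ay": 0, "az": 0, "gripper": 0.9}]}}

```text
t: 11.95
tool_pos: [0.5326, -0.182, 0.1922]
eef_rot: [[0.939, 0.345, 0.001], [0.345, -0.939, -0.0], [0.001, 0.0, -1.0]]
contact_force: [2.6, 0.8, 0.7]
opening: 0.0202
```

Request:
{"api": "carry_out", "payload": {"newtons": 38, "targets": [{"dx": 0, "dy": 0, "dz": 0, "ax": 0, "ay": 0, "az": 0, "gripper": 1}, {"dx": 0, "dy": 0, "dz": 0, "ax": 0, "ay": 0, "az": 0, "gripper": 1}, {"dx": 0, "dy": 0, "dz": 0, "ax": 0, "ay": 0, "az": 0, "gripper": 1}, {"dx": 0, "dy": 0, "dz": 0, "ax": 0, "ay": 0, "az": 0, "gripper": 1}]}}

```text
t: 12.45
tool_pos: [0.5326, -0.182, 0.1922]
eef_rot: [[0.939, 0.344, 0.001], [0.344, -0.939, -0.0], [0.001, 0.0, -1.0]]
contact_force: [4.1, 3.0, 2.4]
opening: 0.0196
```

Gripped at 20 mm. I'll lift slowly, 140 mm in total, with gentle ramps.

Request:
{"api": "carry_out", "payload": {"targets": [{"dx": 0, "dy": 0, "dz": -0.01, "ax": 0, "ay": 0, "az": 0, "gripper": 1}, {"dx": 0, "dy": 0, "dz": -0.03, "ax": 0, "ay": 0, "az": 0, "gripper": 1}, {"dx": 0, "dy": 0, "dz": -0.06, "ax": 0, "ay": 0, "az": 0, "gripper": 1}, {"dx": 0, "dy": 0, "dz": -0.09, "ax": 0, "ay": 0, "az": 0, "gripper": 1}, {"dx": 0, "dy": 0, "dz": -0.1, "ax": 0, "ay": 0, "az": 0, "gripper": 1}]}}

```text
t: 13.08
tool_pos: [0.5323, -0.1821, 0.2022]
eef_rot: [[0.939, 0.344, 0.0], [0.344, -0.939, -0.0], [0.0, 0.0, -1.0]]
contact_force: [0.5, 0.4, -6.5]
opening: 0.0196
```

```bash
python3 - <<'E'
from plan import *
im=snap('side','side7')
a=im['pixels'][200:360,230:430]; cv2.imwrite('pics/c7.png',cv2.resize(np.array(a)[:,:,::-1],None,fx=3.5,fy=3.5))
s=bot.read_state();print(s['contact_force'],s['moment'],s['opening'],s['tool_pos'])
E
```

```text
[ 0.89142604  0.13612791 -6.23437644] [-0.11993594  0.08493511  0.05550932] 0.019527115118519 [ 0.53232504 -0.18209441  0.20223679]
```

View pics/c7.png

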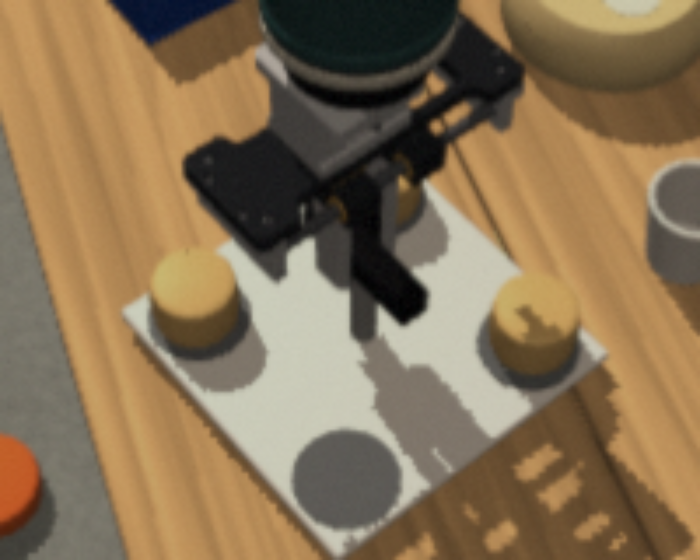

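The carrier is airborne with its full weight of 6.3 N on the wrist, and it looks level. All three cheeses are seated at crop (193,300), (403,200) and (534,325). I'll keep lifting.

Request:
{"api": "carry_out", "payload": {"targets": [{"dx": 0, "dy": 0, "dz": -0.03, "ax": 0, "ay": 0, "az": 0, "gripper": 1}, {"dx": 0, "dy": 0, "dz": -0.1, "ax": 0, "ay": 0, "az": 0, "gripper": 1}, {"dx": 0, "dy": 0, "dz": -0.2, "ax": 0, "ay": 0, "az": 0, "gripper": 1}, {"dx": 0, "dy": 0, "dz": -0.3, "ax": 0, "ay": 0, "az": 0, "gripper": 1}, {"dx": 0, "dy": 0, "dz": -0.4, "ax": 0, "ay": 0, "az": 0, "gripper": 1}]}}

```text
t: 13.75
tool_pos: [0.5324, -0.1821, 0.2429]
eef_rot: [[0.939, 0.344, 0.0], [0.344, -0.939, -0.0], [0.0, 0.0, -1.0]]
contact_force: [-0.2, 0.7, -7.0]
opening: 0.0196
```

Request:
{"api": "carry_out", "payload": {"targets": [{"dx": 0, "dy": 0, "dz": -0.1, "ax": 0, "ay": 0, "az": 0, "gripper": 1}, {"dx": 0, "dy": 0, "dz": -0.2, "ax": 0, "ay": 0, "az": 0, "gripper": 1}, {"dx": 0, "dy": 0, "dz": -0.3, "ax": 0, "ay": 0, "az": 0, "gripper": 1}, {"dx": 0, "dy": 0, "dz": -0.4, "ax": 0, "ay": 0, "az": 0, "gripper": 1}, {"dx": 0, "dy": 0, "dz": -0.5, "ax": 0, "ay": 0, "az": 0, "gripper": 1}]}}

```text
t: 14.38
tool_pos: [0.5323, -0.1821, 0.2927]
eef_rot: [[0.939, 0.344, -0.0], [0.344, -0.939, -0.0], [-0.0, 0.0, -1.0]]
contact_force: [0.2, -0.2, -7.5]
opening: 0.0195
```

Request:
{"api": "carry_out", "payload": {"targets": [{"dx": 0, "dy": 0, "dz": -0.1, "ax": 0, "ay": 0, "az": 0, "gripper": 1}, {"dx": 0, "dy": 0, "dz": -0.2, "ax": 0, "ay": 0, "az": 0, "gripper": 1}, {"dx": 0, "dy": 0, "dz": -0.29, "ax": 0, "ay": 0, "az": 0, "gripper": 1}, {"dx": 0, "dy": 0, "dz": -0.34, "ax": 0, "ay": 0, "az": 0, "gripper": 1}, {"dx": 0, "dy": 0, "dz": -0.36, "ax": 0, "ay": 0, "az": 0, "gripper": 1}]}}

```text
t: 15.0
tool_pos: [0.5323, -0.1821, 0.3282]
eef_rot: [[0.939, 0.344, 0.0], [0.344, -0.939, -0.0], [0.0, 0.0, -1.0]]
contact_force: [-0.4, 0.8, -6.7]
opening: 0.0195
```

Request:
{"api": "carry_out", "payload": {"targets": [{"dx": 0, "dy": 0, "dz": 0, "ax": 0, "ay": 0, "az": 0, "gripper": 1}, {"dx": 0, "dy": 0, "dz": 0, "ax": 0, "ay": 0, "az": 0, "gripper": 1}, {"dx": 0, "dy": 0, "dz": 0, "ax": 0, "ay": 0, "az": 0, "gripper": 1}, {"dx": 0, "dy": 0, "dz": 0, "ax": 0, "ay": 0, "az": 0, "gripper": 1}]}}

```text
t: 15.5
tool_pos: [0.5323, -0.1821, 0.3279]
eef_rot: [[0.939, 0.344, -0.0], [0.344, -0.939, -0.0], [-0.0, 0.0, -1.0]]
contact_force: [-0.5, -0.7, -7.0]
opening: 0.0197
```

```bash
python3 - <<'E'
from plan import *
im=snap('side','side8');t=snap('top','top8')
cv2.imwrite('pics/c8.png',np.hstack([cv2.resize(np.array(im['pixels'])[100:400,190:490,::-1],(400,400)),cv2.resize(np.array(t['pixels'])[90:340,180:430,::-1],(400,400))]))
s=bot.read_state();print(s['t'],s['contact_force'],s['moment'],s['opening'],s['tool_pos'],abs(s['dq']).max())
# level check: expected corners, underside height from lift
z=.028+s['tool_pos'][2]-.1922; print('underside',z-.028)
R2=R.from_euler('z',20.2,degrees=True); c=np.array([.5352-.0005,-.1893,z])
P=c+R2.apply([[sx*.105,sy*.105,.008] for sx,sy in((-1,1),(1,1),(1,-1),(-1,-1))])
print('side crop',((w2pix(im,P)-[190,100])*4/3).round(0).tolist());print('top crop',((w2pix(t,P)-[180,90])*1.6+[400,0]).round(0).tolist())
E
```

```text
15.6 [ 0.89936903  0.46751508 -6.14665981] [-0.08830328  0.03135873  0.01463086] 0.019833799531741483 [ 0.53227505 -0.18208116  0.32793639] 0.08066932255185015
underside 0.13573639055843834
side crop [[90.0, 204.0], [201.0, 135.0], [297.0, 220.0], [182.0, 305.0]]
top crop [[682.0, 321.0], [627.0, 180.0], [766.0, 126.0], [822.0, 265.0]]
```

View pics/c8.png

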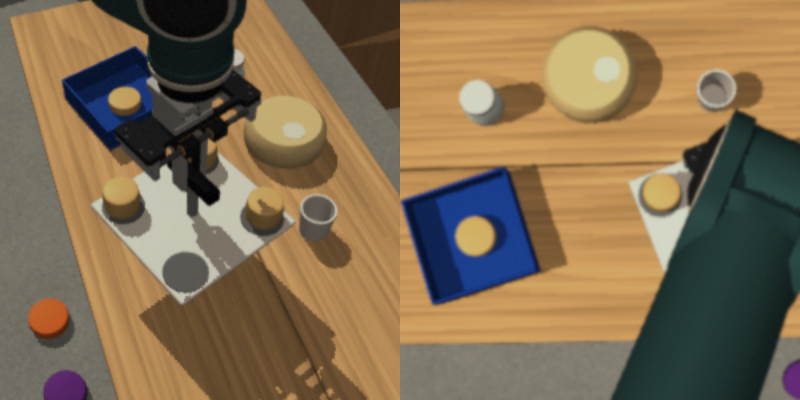

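In the side half the carrier corners are at about (92,206), (294,220) and (183,303), within about 3 px of the level prediction. The top half shows one at (629,182) against a predicted (627,180). The carrier is level and still with three cheeses aboard, and the disc lies in the bin. I'm handing in.

```bash
python3 -c "
from plant import bot
print(bot.job_done())"
```

```text
the job is handed in; nothing more can be done
None
```

The slumped cheese is in the blue bin. I then lifted the carrier by its handle with the three good cheeses on their seats, and I handed in while holding it.

- **Height:** the carrier's underside is about 13.6 cm above the board, worked out from the rise of the tool since the grip.
- **Level:** the carrier corners I could see match a level prediction to within about 3 crop pixels (a few mm). Half of the carrier is hidden by the arm in the top view.
- **Held still:** joint speeds are near zero and the wrist carries a steady 6–7 N. The jaws stay at 20 mm on the bar with a 38 N grip.
- **Cheeses and bystanders:** the last pictures show all three good cheeses seated, the disc flat in the bin, and the jar, big wheel and mould where they were.
- **Time:** the clock was at 15.6 s of the 51 s allowed.

The only disagreement was that the jaws closed to 62.5 mm on the slumped disc, against its stated 64 mm. It lifted cleanly and the carrier did not move.

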